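# Roll a lens tube up to the gauge and lock it in

## Robot

A 6-joint arm with a two-finger parallel gripper is mounted at the origin on a cart in front of the work surface, level with it; the furniture and walls round the work are solid. World frame = base frame: x ahead of the robot, y to its left, z up, the work surface at z = 0. Lengths are in m, angles in degrees, forces in N, time in s.
With the tool pointing down it reaches from about 0.325 to 0.85 m from the base axis. Payload 15.5 kg.
Tool frame: the origin (TCP) lies at the very end of the fingers, on their centre line; the grasp point (between the pads) lies arm.grip_depth behind it (arm.grip_depth is the distance from the TCP to the grasp point, in m); z points along the fingers, y is the direction in which the jaws open and shut (so a half turn about z gives the same grasp; the last joint's range is limited). The gripper opens to 91 mm and grips with 3 to 60 N. Pads are 32 mm wide; open, the fingers measure 118 mm over their backs; the gripper's body (76 mm by 178 mm) begins 60 mm behind the grasp point.
Start: joints at [-74.857, 28.281, 77.091, -0, 74.628, -5.472], TCP at [0.22, -0.585, 0.214] pointing down, gripper open.
Joint ranges: [-166.48, 166.48], [-47.26, 123.95], [12.59, 153.08], [-70.14, 250.14], [6.76, 159.57], [-176.63, 176.63]. Speed limits (degrees/s): [108.29, 108.29, 147.25, 172.46, 172.46, 172.46].

## Interface

Orientations are given as a 3x3 rotation matrix whose columns are the frame's x, y, z axes.
In Python, from rig import arm gives the robot as it stands. Calls block until the motion is done:
- arm.move_to(position, orientation): joint-space move of the TCP to a pose.
- arm.move_l(position, orientation=None, feed=0.15): straight line of the TCP; orientation=None keeps the orientation; feed is the mean speed in m/s.
- arm.move_joints(angles): joint-space move.
- arm.grip(opening): finger opening in m; the grip force is fixed at half the most; returns when the fingers have stopped.
- arm.sleep(seconds).
- arm.solve_ik(position, orientation): joint angles nearest the present ones, or None.
- arm.snapshot(name): name is "scene" or "top" or "wrist"; returns the picture (400x640x3 uint8, red, green, blue); there is no depth.
- arm.get_calibration(name): a dict with "intrinsics" (3x3 intrinsics, pixels), "k1" (the pictures are not rectified: a ray, as slopes to the right and down, at radius r is drawn at 1 + k1 r^2 times it, then the intrinsics apply), "cam_to_world" (4x4, takes a point from camera to world coordinates). Camera axes: x right, y down, z forward; pixel columns grow to the right and rows downward; lengths in m; the calibration is good to about 2 mm. A picture is of the moment at which its call begins: read the wrist's pose just before it. get_calibration takes no time and is no camera call; for the wrist camera it gives the pose at the moment of the call.
A pose or a line that the arm cannot do raises arm.Unreachable and nothing moves.
- arm.sign_off(): hands the job in, once; it reports no verdict.
Readings, each from a call of its own:
- arm.current_t(): time.
- arm.current_joint_positions(): joint angles.
- arm.current_dq(): joint speeds.
- arm.current_tau(): joint torques, N m.
- arm.current_ee_pos(): TCP position.
- arm.current_tool_rot(): TCP orientation.
- arm.current_force(): force on the tool from outside, world axes, zero at the start.
- arm.current_torque(): the same for the moment, N m.
- arm.current_width(): finger opening in m.
Only numpy, scipy, OpenCV 4.12 (cv2) and the standard library are available. Lean on these libraries where they do the work, as an engineer would, in place of code of your own. Each camera call takes 0.05 s, during which the arm holds its last target.

## Task

Roll the lens tube along the bed, pushing its side and without lifting it off, until it meets the sprung stop at the far end, and hold it there with a steady push of about 6 N for one and a half seconds so that the gauge can take its reading; the stop must never feel more than 9 N. Then back off slowly and slide the keeper bolt fully across behind the tube, so that it cannot roll away. Leave the things round the bed where they are.

Things in the scene. Friction and masses are not known exactly. Their poses are not given: they have to be found in the camera images.
- tube: Bare aluminium lens tube, a cylinder 44 mm in diameter, 90 mm long, 0.25 to 0.5 kg, lying on the bed between its rails. Origin at its centre, 30 mm above the desk; y runs along the tube, x and z turn as it rolls. Smooth (friction about 0.25); it rolls easily and coasts on a little when the push ends, further after a fast push.
- bed: Aluminium bed fixed to the desk, plate 340 x 110 x 8 mm. Origin on the desk under the plate's middle, z up; x along the lane to the stop, y across. The tube lies across the lane and rolls along x between dark rails, 97 mm apart inside (at y = +-51.5 mm, 6 mm wide, tops 20 mm above the desk). A sill 10 mm high on the plate closes the start at x = -162 mm.
- stop: Dark block 34x70x46 mm over the lane's end; origin under it, on the plate, at bed x = 150 mm; axes as the bed's. A steel plunger, head 44 mm wide, 16 mm high, faces the tube's axis. Its sleeve is set anew each time: the free face lies unmeasured anywhere 55 to 73 mm before the origin (bed x = 77 to 95 mm). It springs 8 N per mm, no preload. About two thirds of a push on the tube reach it.
- bolt (a joint): Keeper bolt, steel bar sliding along the bed's +y through a gap in the rail at y = -51.5 mm. Value in m: 0 drawn back, 0.045 fully across (end stop); starts at 0 to 0.006. Slides at about 2 N, stays where left. Bar at bed x = 17 to 29 mm, 11 to 23 mm above the desk; its nose is at bed y = -56 mm + value. A tube resting on the stop clears it by 4 to 22 mm.
- bolt_pin (a point): Middle of the top end of the bolt's upright black pin, 14 mm in diameter, by which the bolt is pushed. Its top is 59 mm, its foot on the bar 23 mm above the desk; two guides beside the bar are 24 mm high. At bolt value 0 the pin stands at bed x = 23 mm, y = -74 mm.
- putty: Green lump of putty 36 x 59 x 23 mm, loose beside the rail farther from the robot; origin under its middle. Leave it.
- foam_block: Grey foam block 50 x 70 x 50 mm, loose beside the rail farther from the robot; origin under its middle. Leave it.
- sherd_1: Reddish-brown sherd 47 x 61 x 16 mm, loose on the robot's side of the bed, near its start end; origin under its middle. Leave it.
- marker: White marker with a blue cap, 16 x 138 x 16 mm, loose on the robot's side of the bed, near the stop; origin under its middle. Leave it.
There are look-alikes about, which are no part of the job. What is shaped like the tube but green is not meant.

How it is judged:
By the outcome, as a careful person would: the job done as asked, in the order asked, and still so for the second after the job is handed in, with the robot touching nothing.
It also fails if it takes over 64 s, if anything falls off the work surface, if the arm or the gripper's body presses on something with over 40 N, if the wrist force passes 120 N, or if a joint passes its speed limit or range.

## Working session

There is one attempt and no reset: what is moved stays moved. The work goes in short steps, each a Python script; the robot and the scene stay as the last script left them, time stands still between calls to the robot, and variables do not carry over. Pictures are saved under pics/ and viewed, and the job is handed in when it is done.

```bash
ls; mkdir -p pics; python3 - <<'E'
from rig import arm
import cv2
for n in ("scene","top"):
    im=arm.snapshot(n); cv2.imwrite(f"pics/{n}0.png",im[:,:,::-1])
    c=arm.get_calibration(n); print(n,c)
print(arm.current_t(),arm.grip_depth,arm.current_width(),arm.current_tool_rot(),arm.current_force())
E
```

```text
pics
scene {'intrinsics': array([[379.5541151 ,   0.        , 306.20676416],
       [  0.        , 379.5541151 , 202.34667653],
       [  0.        ,   0.        ,   1.        ]]), 'k1': -0.0759030357129675, 'cam_to_world': array([[ 0.81079047, -0.21980307,  0.54249924,  0.02600352],
       [-0.58510365, -0.33048276,  0.74056388, -0.95562208],
       [ 0.01650843, -0.91786042, -0.39655985,  0.39721248],
       [ 0.        ,  0.        ,  0.        ,  1.        ]])}
top {'intrinsics': array([[409.5354885 ,   0.        , 316.37827155],
       [  0.        , 409.5354885 , 200.03778624],
       [  0.        ,   0.        ,   1.        ]]), 'k1': -0.09276853995880185, 'cam_to_world': array([[-0.02872522, -0.99508016,  0.09481737,  0.43480129],
       [-0.99952361,  0.02752272, -0.01396603, -0.30659065],
       [ 0.01128769, -0.09517338, -0.99539671,  0.9316186 ],
       [ 0.        ,  0.        ,  0.        ,  1.        ]])}
0.1 0.0188 0.09114223829969306 [[ 9.35979094e-01  3.52055480e-01 -2.73752071e-04]
 [ 3.52055571e-01 -9.35978541e-01  1.02318473e-03]
 [ 1.03991726e-04 -1.05405546e-03 -9.99999439e-01]] [-0.54757326 -0.32747948  0.17869022]
```

View pics/scene0.png

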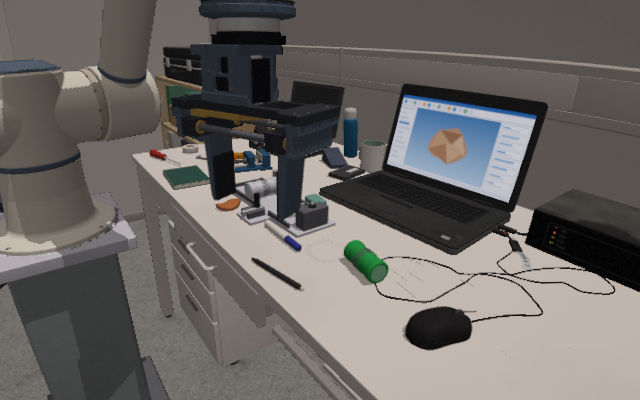

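View pics/top0.png

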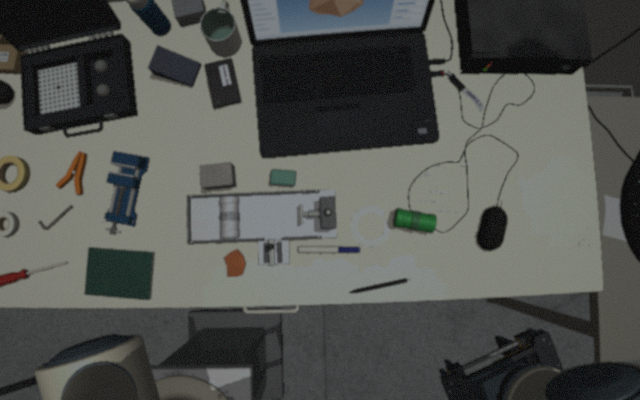

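```bash
python3 - <<'E'
import cv2
im=cv2.imread("pics/top0.png")[165:285,175:375]
im=cv2.convertScaleAbs(im,alpha=1.3,beta=10)
cv2.imwrite("pics/top0c.png",cv2.resize(im,None,fx=4,fy=4,interpolation=cv2.INTER_CUBIC))
E
```

```text
(no output)
```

View pics/top0c.png

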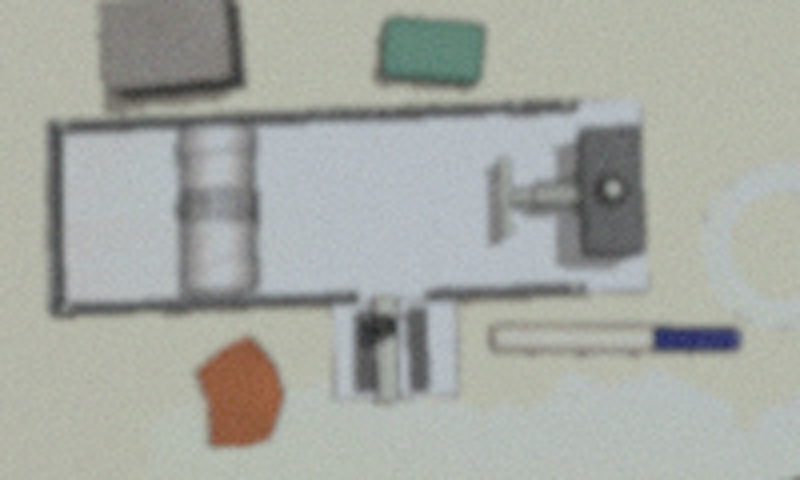

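```bash
cat > h.py <<'E'
import numpy as np, cv2
from rig import arm
from scipy.optimize import least_squares
def proj(c,P):
    T=np.linalg.inv(c["cam_to_world"]); P=np.atleast_2d(P)
    q=P@T[:3,:3].T+T[:3,3]; s=q[:,:2]/q[:,2:]; s=s*(1+c["k1"]*(s**2).sum(1,keepdims=True))
    K=c["intrinsics"]; return s@K[:2,:2].T+K[:2,2]
def back(c,uv,z):
    K=c["intrinsics"]; d=(np.array(uv,float)-K[:2,2])/np.array([K[0,0],K[1,1]]); s=d.copy()
    for _ in range(20): s=d/(1+c["k1"]*(s@s))
    T=c["cam_to_world"]; r=T[:3,:3]@np.array([s[0],s[1],1]); o=T[:3,3]
    return o+r*(z-o[2])/r[2]
def b2w(p,P):
    P=np.atleast_2d(P).astype(float); c,s=np.cos(p[2]),np.sin(p[2])
    return np.c_[p[0]+c*P[:,0]-s*P[:,1],p[1]+s*P[:,0]+c*P[:,1],P[:,2]]
def w2b(p,P):
    P=np.atleast_2d(P).astype(float); c,s=np.cos(p[2]),np.sin(p[2]); x=P[:,0]-p[0]; y=P[:,1]-p[1]
    return np.c_[c*x+s*y,-s*x+c*y,P[:,2]]
E
python3 - <<'E'
from h import *
c=arm.get_calibration("top")
F=lambda a:(np.array(a,float)+0.5)/4+np.array([175,165])-0.5
pts=[((170,55,8),(638,100)),((170,-55,8),(648,292)),((133,35,54),(580,128)),((167,35,54),(640,125)),((167,-35,54),(643,258)),((133,-35,54),(583,252)),((-165,54.5,20),(50,122)),((-165,-54.5,20),(52,315))]
P=np.array([p[0] for p in pts])/1000; U=np.array([F(p[1]) for p in pts])
f=lambda p:(proj(c,b2w(p,P))-U).ravel()
r=least_squares(f,[0.5,-0.2,-1.57],x_scale=[.01,.01,.05],loss="soft_l1")
print(r.x,np.degrees(r.x[2])); print(f(r.x).reshape(-1,2).round(2)); p=r.x
for n,uv,z in [("tubeL",(180,210),.030),("tubeR",(257,210),.030),("plungerface",(490,200),.030),("pin",(378,323),.059),("putty",(431,50),.02),("foam",(170,40),.05),("marker",(615,338),.012),("sherd",(240,395),.014)]:
    w=back(c,F(uv),z); print(n,w.round(4),(w2b(p,w)*1000).round(1))
print(arm.get_calibration("wrist"))
E
```

```text
[ 0.4890346  -0.19242481 -1.55794481] -89.26366245591811
[[ 0.49 -0.36]
 [ 0.22  0.17]
 [-0.53 -0.05]
 [ 0.22  0.06]
 [ 0.96 -0.7 ]
 [ 0.1   1.46]
 [-0.86 -0.25]
 [-0.69  0.09]]
tubeL [ 0.4887 -0.1045  0.03  ] [[-87.9   0.8  30. ]]
tubeR [ 0.4876 -0.1472  0.03  ] [[-45.2  -0.9  30. ]]
plungerface [ 0.4896 -0.2759  0.03  ] [[83.5 -0.5 30. ]]
pin [ 0.4242 -0.2159  0.059 ] [[ 22.6 -65.2  59. ]]
putty [ 0.5755 -0.2444  0.02  ] [[53.1 85.8 20. ]]
foam [ 0.5805 -0.104   0.05  ] [[-87.2  92.6  50. ]]
marker [ 0.4115 -0.3431  0.012 ] [[149.7 -79.4  12. ]]
sherd [ 0.3856 -0.1334  0.014 ] [[ -60.3 -102.6   14. ]]
{'intrinsics': array([[342.76445743,   0.        , 318.54082421],
       [  0.        , 342.76445743, 198.28165955],
       [  0.        ,   0.        ,   1.        ]]), 'k1': 0.023658153695641882, 'cam_to_world': array([[ 0.35225087, -0.90907441, -0.2224928 ,  0.28237779],
       [-0.93590487, -0.34245282, -0.0825115 , -0.56179011],
       [-0.00118419,  0.23729684, -0.97143647,  0.38435957],
       [ 0.        ,  0.        ,  0.        ,  1.        ]])}
```

```bash
cat >> h.py <<'E'
p=np.array([0.4890346,-0.19242481,-1.55794481])
def R():
    y=np.array([np.cos(p[2]),np.sin(p[2]),0]); z=np.array([0,0,-1.]); return np.c_[np.cross(y,z),y,z]
def W(x,y,z): return b2w(p,[[x/1000,y/1000,z/1000]])[0]
def bf(): # force in bed frame
    f=arm.current_force(); c,s=np.cos(p[2]),np.sin(p[2]); return np.array([c*f[0]+s*f[1],-s*f[0]+c*f[1],f[2]])
def bp(): return w2b(p,arm.current_ee_pos())[0]*1000
E
python3 - <<'E'
from h import *
arm.move_to(W(-60,0,240),R())
c=arm.get_calibration("wrist"); im=arm.snapshot("wrist"); cv2.imwrite("pics/w1.png",im[:,:,::-1]); np.save("w1.npy",c,allow_pickle=True)
print(arm.current_t(),bp(),arm.current_joint_positions())
arm.grip(0.0); print(arm.current_t(),arm.current_width(), [bf().round(2) for _ in range(3)])
E
```

```text
2.0583 [-5.92703246e+01 -7.14794680e-03  2.39909205e+02] [-2.20126511e+01  1.71374155e+01  9.14593399e+01 -7.67361505e-03
  7.14039696e+01  6.72959166e+01]
3.425 0.00018525654570900605 [array([-0.05,  0.14,  0.01]), array([-0.05,  0.14,  0.01]), array([-0.05,  0.14,  0.01])]
```

View pics/w1.png

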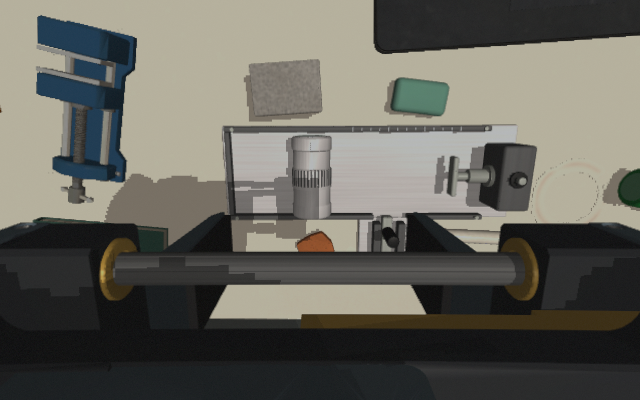

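```bash
python3 - <<'E'
import cv2
im=cv2.imread("pics/w1.png")[110:260,210:550]
cv2.imwrite("pics/w1c.png",cv2.resize(im,(790,349),interpolation=cv2.INTER_CUBIC)) 
a=cv2.imread("pics/w1.png")[110:260,210:380]; b=cv2.imread("pics/w1.png")[110:260,360:550]
cv2.imwrite("pics/w1a.png",cv2.resize(a,None,fx=4,fy=4,interpolation=cv2.INTER_CUBIC))
cv2.imwrite("pics/w1b.png",cv2.resize(b,None,fx=4,fy=4,interpolation=cv2.INTER_CUBIC))
E
```

```text
(no output)
```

View pics/w1a.png

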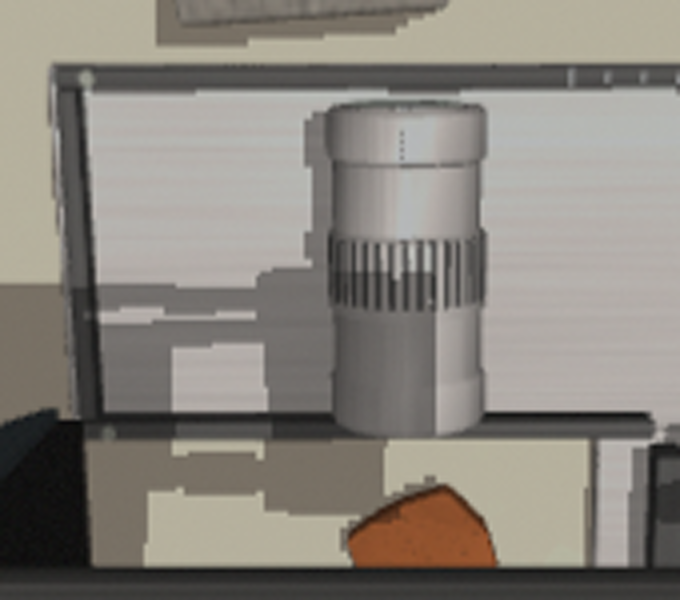

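View pics/w1b.png

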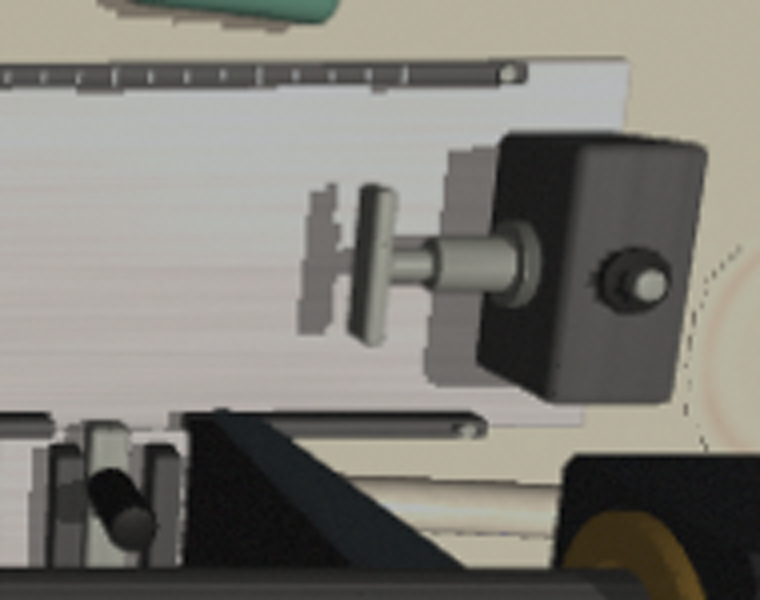

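```bash
python3 - <<'E'
from h import *
c=np.load("w1.npy",allow_pickle=True).item()
A=lambda a:(np.array(a,float)+.5)/4-.5+np.array([210,110]); B=lambda a:(np.array(a,float)+.5)/4-.5+np.array([360,110])
pts=[((133,35,54),B((582,143))),((167,35,54),B((706,150))),((167,-35,54),B((672,402))),((133,-35,54),B((551,401))),((170,55,8),B((628,58))),((170,-55,8),B((582,425)))]
P=np.array([q[0] for q in pts])/1000; U=np.array([q[1] for q in pts])
f=lambda q:(proj(c,b2w(q,P))-U).ravel()
r=least_squares(f,p,x_scale=[.01,.01,.05],loss="soft_l1"); q=r.x
print(q,f(q).reshape(-1,2).round(2))
for qq in (p,q):
  for n,uv,z in [("railcornerL",A((55,66)),.02),("tubeL",A((333,210)),.034),("tubeR",A((481,210)),.034),("pl_up",B((362,187)),.038),("pl_lo",B((350,335)),.038),("pin",B((133,530)),.059),("nose",B((108,424)),.023)]:
    w=back(c,uv,z); print(n,(w2b(qq,w)*1000).round(1))
E
```

```text
[ 0.48786192 -0.19053614 -1.54762795] [[-1.71 -0.04]
 [ 1.05 -2.29]
 [ 0.18  0.58]
 [-1.74  1.13]
 [ 0.62 -0.48]
 [ 0.38  0.32]]
railcornerL [[-164.9   53.8   20. ]]
tubeL [[-87.2  15.6  34. ]]
tubeR [[-46.4  15.6  34. ]]
pl_up [[83.7 22.2 38. ]]
pl_lo [[ 84.1 -19.   38. ]]
pin [[ 22.  -68.6  59. ]]
nose [[ 21.3 -49.3  23. ]]
railcornerL [[-162.4   56.7   20. ]]
tubeL [[-85.2  17.6  34. ]]
tubeR [[-44.3  17.2  34. ]]
pl_up [[85.8 22.4 38. ]]
pl_lo [[ 85.8 -18.7  38. ]]
pin [[ 23.2 -67.7  59. ]]
nose [[ 22.7 -48.3  23. ]]
```

```bash
python3 - <<'E'
from h import *
arm.move_l(W(-116,0,60),R(),feed=0.15)
arm.move_l(W(-116,0,19),R(),feed=0.08)
arm.sleep(.3); print(arm.current_t(),bp(),bf())
t=arm.current_t(); arm.move_l(W(-106,0,19),feed=0.02); print(arm.current_t()-t,bp(),bf())
arm.move_l(W(-95,0,19),feed=0.015); print(arm.current_t(),bp(),bf())
t=arm.current_t(); arm.move_l(W(-94.8,0,19),feed=0.01); print(arm.current_t()-t,bp(),bf())
c=arm.get_calibration("wrist"); im=arm.snapshot("wrist"); cv2.imwrite("pics/w2.png",im[:,:,::-1])
im=arm.snapshot("scene"); cv2.imwrite("pics/s2.png",cv2.resize(im[130:250,200:360,::-1],None,fx=4,fy=4,interpolation=cv2.INTER_CUBIC))
E
```

```text
5.7917 [-115.94568078    0.2108066    19.3338406 ] [ 0.84290007 -0.38557436 -0.04741724]
0.6500000000000004 [-1.05951483e+02 -4.05969348e-02  1.89831585e+01] [0.54104725 0.49827044 0.17826537]
7.325 [-9.50414336e+01 -2.92963782e-02  1.89944806e+01] [0.2848707  0.21791072 0.30209099]
0.25 [-9.48395978e+01  1.59464224e-03  1.89995813e+01] [-0.46478901 -0.81502253 -0.19263094]
```

View pics/w2.png

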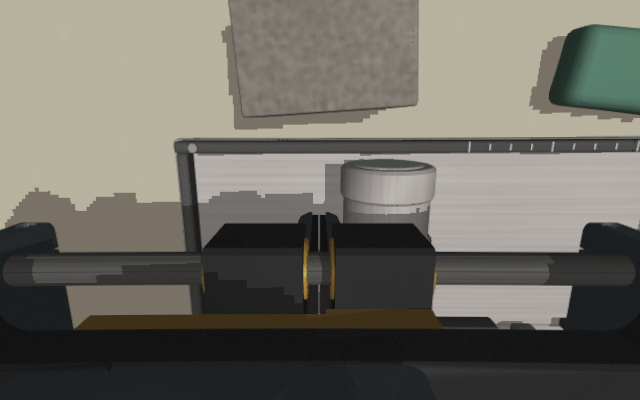

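View pics/s2.png

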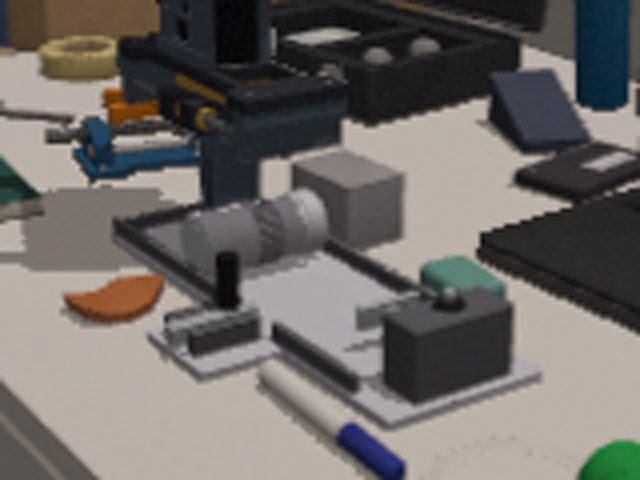

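```bash
python3 - <<'E'
from h import *
arm.move_l(W(-5,0,19),R(),feed=0.018); print(arm.current_t(),bp(),bf())
arm.move_l(W(12,0,19),R(),feed=0.01); print(arm.current_t(),bp(),bf())
im=arm.snapshot("wrist"); cv2.imwrite("pics/w3.png",im[:,:,::-1])
a=[]
for _ in range(15): arm.sleep(.02); a.append(bf())
a=np.array(a); print(arm.current_t(),a.mean(0),a.std(0))
im=arm.snapshot("scene"); cv2.imwrite("pics/s3.png",cv2.resize(im[130:250,200:360,::-1],None,fx=4,fy=4,interpolation=cv2.INTER_CUBIC))
E
```

```text
12.8167 [-5.01542613e+00  1.85529579e-02  1.90028535e+01] [ 0.37403384 -0.88088701 -0.97971568]
14.6667 [1.19826922e+01 1.35547749e-02 1.90151958e+01] [ 0.14803432 -0.39760347  0.62573635]
14.9667 [ 0.05937653 -0.16892321  0.15218223] [0.55888145 0.43637049 0.51731186]
```

View pics/w3.png

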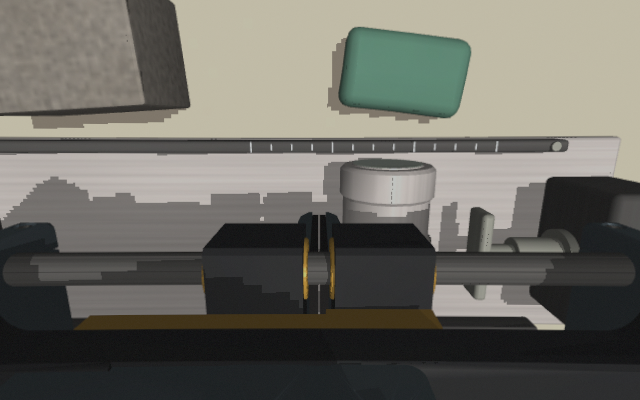

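View pics/s3.png

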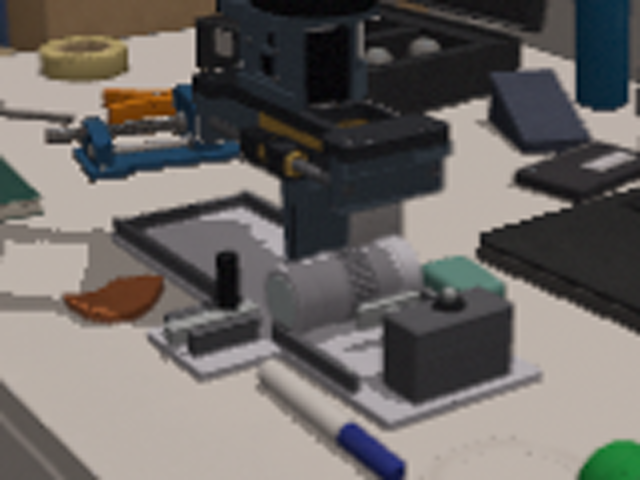

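```bash
python3 - <<'E'
from h import *
def mf(n=8):
    a=[]
    for _ in range(n): arm.sleep(.015); a.append([bf()[0],bp()[0]])
    a=np.array(a); return -a[:,0].mean(), a[:,1].mean()
f0,_=mf(16); print("bias",f0)
arm.move_l(W(22,0,19),R(),feed=0.01)
x=22.0; h=[]
f,xm=mf(); print(x,f-f0,xm,arm.current_t())
while x<32 and f-f0<1.6:
    x+=0.35; arm.move_l(W(x,0,19),feed=0.005); f,xm=mf(); h.append((x,xm,f-f0)); print(np.round(h[-1],3),round(arm.current_t(),2))
E
```

```text
bias -0.09729970203225671
22.0 0.1610273219614058 21.95010640410092 16.5667
[22.35  22.352  0.312] 16.95
[22.7   22.72   0.074] 17.33
[23.05  23.066  0.22 ] 17.72
[ 2.3400e+01  2.3406e+01 -1.6000e-02] 18.1
[23.75  23.763  0.186] 18.48
[24.1   24.104  0.338] 18.87
[24.45  24.469  0.065] 19.25
[24.8   24.805  0.27 ] 19.63
[25.15  25.164  0.171] 20.02
[25.5   25.514  0.291] 20.4
[2.5850e+01 2.5854e+01 1.7000e-02] 20.78
[26.2   26.214 -0.038] 21.17
[26.55  26.57  -0.146] 21.55
[26.9   26.909 -0.113] 21.93
[27.25  27.268  0.258] 22.32
[27.6   27.611 -0.03 ] 22.7
[27.95  27.96   0.352] 23.08
[28.3   28.307  0.294] 23.47
[28.65  28.658  0.157] 23.85
[29.    29.005  0.1  ] 24.23
[29.35  29.356  0.169] 24.62
[29.7   29.712  0.063] 25.0
[30.05  30.063 -0.186] 25.38
[30.4   30.411  0.23 ] 25.77
[30.75  30.764 -0.17 ] 26.15
[31.1   31.108  0.219] 26.53
[3.1450e+01 3.1463e+01 1.5000e-02] 26.92
[31.8   31.809  0.206] 27.3
[32.15  32.167  0.229] 27.68
```

```bash
python3 - <<'E'
from h import *
im=arm.snapshot("wrist"); cv2.imwrite("pics/w4.png",cv2.resize(im[130:310,280:580,::-1],None,fx=2.6,fy=2.6,interpolation=cv2.INTER_CUBIC))
E
```

```text
(no output)
```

View pics/w4.png

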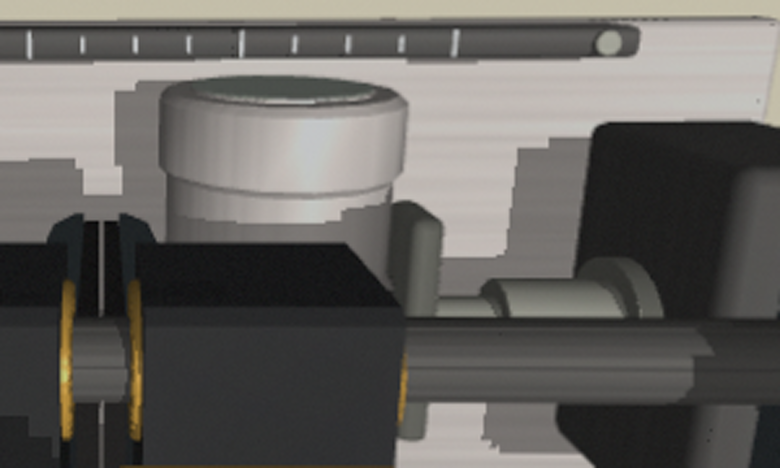

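```bash
python3 - <<'E'
from h import *
def mf(n=6):
    a=[]
    for _ in range(n): arm.sleep(.015); a.append([bf()[0],bp()[0]])
    a=np.array(a); return -a[:,0].mean(), a[:,1].mean()
f0=-.03
x=32.15; f=0
while x<39 and f-f0<1.6:
    x+=0.35; arm.move_l(W(x,0,19),feed=0.006); f,xm=mf(); print(np.round((x,xm,f-f0),3),round(arm.current_t(),2))
E
```

```text
[32.5   32.514 -0.263] 28.08
[32.85  32.863 -0.054] 28.43
[33.2   33.207 -0.336] 28.78
[33.55  33.557  0.215] 29.13
[33.9   33.853  0.482] 29.48
[34.25  34.093  3.515] 29.83
```

```bash
python3 - <<'E'
from h import *
def mf(n=10):
    a=[]
    for _ in range(n): arm.sleep(.015); a.append([bf()[0],bp()[0]])
    a=np.array(a); return -a[:,0].mean(), a[:,1].mean()
f0=-.03; x=34.25
f,xm=mf(); print(x,xm,f-f0)
for k in range(5):
    e=8.6-(f-f0)
    if abs(e)<.5: break
    x+=np.clip(e*0.12,-.3,.3); arm.move_l(W(x,0,19),feed=0.004); f,xm=mf(); print(np.round((x,xm,f-f0),3),round(arm.current_t(),2))
for k in range(6):
    f,xm=mf(20); print("hold",np.round((xm,f-f0),3),round(arm.current_t(),2))
E
```

```text
34.25 34.09402259916393 3.92958721764892
[34.55  34.365  5.409] 30.42
[34.85  34.544  6.383] 30.83
[35.116 34.683  7.288] 31.25
[35.273 34.756  8.034] 31.67
[35.341 34.769  8.457] 32.08
hold [34.765  8.429] 32.42
hold [34.768  8.649] 32.75
hold [34.77   8.692] 33.08
hold [34.763  8.587] 33.42
hold [34.774  8.411] 33.75
hold [34.767  8.45 ] 34.08
```

```bash
python3 - <<'E'
from h import *
def mf(n=10):
    a=[]
    for _ in range(n): arm.sleep(.015); a.append([bf()[0],bp()[0]])
    a=np.array(a); return -a[:,0].mean(), a[:,1].mean()
f0=-.03; x=35.341
x-=.2; arm.move_l(W(x,0,19),feed=0.004); f,xm=mf(); print(np.round((x,xm,f-f0),3))
x-=.1*(f-f0-6); arm.move_l(W(x,0,19),feed=0.004); print(arm.current_t())
for k in range(5): f,xm=mf(20); print("hold",np.round((xm,f-f0),3),round(arm.current_t(),2))
for k in range(4):
    x-=.3; arm.move_l(W(x,0,19),feed=0.003); f,xm=mf(4); print(np.round((x,xm,f-f0),3),round(arm.current_t(),2))
arm.move_l(W(x-4,0,19),feed=0.004); print(arm.current_t())
arm.move_l(W(x-12,0,19),feed=0.015); print(arm.current_t(),bf())
im=arm.snapshot("wrist"); cv2.imwrite("pics/w5.png",cv2.resize(im[130:310,280:580,::-1],None,fx=2.6,fy=2.6,interpolation=cv2.INTER_CUBIC))
E
```

```text
[35.141 34.72   7.028]
34.75
hold [34.691  6.473] 35.08
hold [34.689  6.483] 35.42
hold [34.689  6.269] 35.75
hold [34.694  6.542] 36.08
hold [34.692  6.389] 36.42
[34.738 34.565  5.574] 36.73
[34.438 34.401  4.556] 37.05
[34.138 34.215  2.599] 37.37
[33.838 34.003  1.061] 37.68
38.8333
39.5167 [0.49873868 1.16256007 0.10097448]
```

View pics/w5.png

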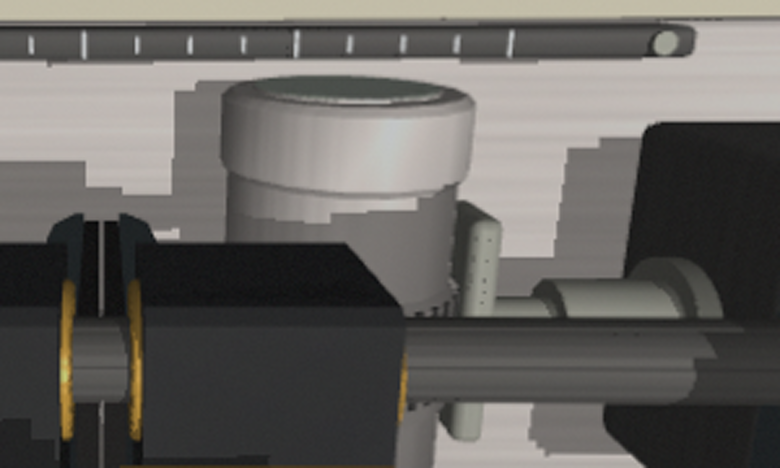

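```bash
python3 - <<'E'
from h import *
x=bp()[0]
arm.move_l(W(x,0,85),R(),feed=0.12)
arm.move_l(W(18.5,-112,85),R(),feed=0.15)
arm.move_l(W(18.5,-112,34),R(),feed=0.1)
arm.sleep(.2); print(arm.current_t(),bp(),bf())
a=[]
for _ in range(10): arm.sleep(.02); a.append(bf()[1])
b0=np.mean(a); print("bias",b0)
for y in (-95,-85,-75,-65,-58):
    arm.move_l(W(18.5,y,34),feed=0.04); 
    a=[]
    for _ in range(4): arm.sleep(.015); a.append(bf()[1])
    print(y,bp().round(2),round(-(np.mean(a)-b0),2),round(arm.current_t(),2))
    if -(np.mean(a)-b0)>6: break
im=arm.snapshot("scene"); cv2.imwrite("pics/s4.png",cv2.resize(im[130:250,200:360,::-1],None,fx=4,fy=4,interpolation=cv2.INTER_CUBIC))
E
```

```text
42.025 [  18.72603496 -111.65259129   34.52818982] [-0.10573279 -0.72863569 -0.32272943]
bias 0.24597907970183375
-95 [ 18.37 -95.18  33.94] -0.18 42.83
-85 [ 18.58 -84.8   34.  ] 0.46 43.3
-75 [ 18.56 -74.77  34.01] 0.42 43.77
-65 [ 18.55 -64.76  34.01] -0.05 44.23
-58 [ 18.55 -57.77  34.01] 0.4 44.62
```

View pics/s4.png

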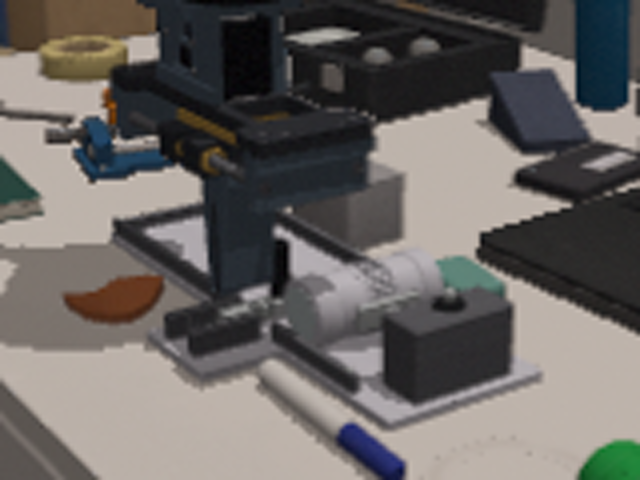

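```bash
python3 - <<'E'
from h import *
b0=.25; y=-58
while y<-42:
    y+=1.2 if y<-55 else .8
    arm.move_l(W(18.5,y,34),feed=0.012)
    a=[]
    for _ in range(4): arm.sleep(.012); a.append(bf()[1])
    f=-(np.mean(a)-b0); print(round(y,2),bp()[:2].round(2),round(f,2),round(arm.current_t(),2))
    if f>8: break
im=arm.snapshot("wrist"); cv2.imwrite("pics/w6.png",im[:,:,::-1])
E
```

```text
-56.8 [ 18.48 -56.84] 0.94 44.96
-55.6 [ 18.47 -55.61] 1.43 45.24
-54.4 [ 18.46 -54.34] 1.31 45.52
-53.6 [ 18.43 -53.8 ] 3.79 45.81
-52.8 [ 18.35 -53.62] 9.19 46.09
```

```bash
python3 - <<'E'
from h import *
arm.move_l(W(18.5,-52.4,34),feed=0.01); arm.sleep(.15); print(bp(),bf())
arm.move_l(W(18.5,-64,34),feed=0.04)
arm.move_l(W(18.5,-64,85),feed=0.12)
arm.move_l(W(-60,0,240),R(),feed=0.2)
im=arm.snapshot("wrist"); c=arm.get_calibration("wrist"); np.save("w7.npy",c,allow_pickle=True)
cv2.imwrite("pics/w7.png",cv2.resize(im[110:260,360:550,::-1],None,fx=4,fy=4,interpolation=cv2.INTER_CUBIC))
im=arm.snapshot("scene"); cv2.imwrite("pics/s7.png",cv2.resize(im[130:250,200:360,::-1],None,fx=4,fy=4,interpolation=cv2.INTER_CUBIC))
im=arm.snapshot("top"); cv2.imwrite("pics/t7.png",cv2.resize(im[165:285,175:375,::-1],None,fx=4,fy=4,interpolation=cv2.INTER_CUBIC))
print(arm.current_t(),bf())
E
```

```text
[ 18.29403447 -53.55272954  33.88958757] [  3.44437603 -10.79084676   4.68988983]
48.7833 [-0.1896885  -0.74481795 -0.4935308 ]
```

View pics/w7.png

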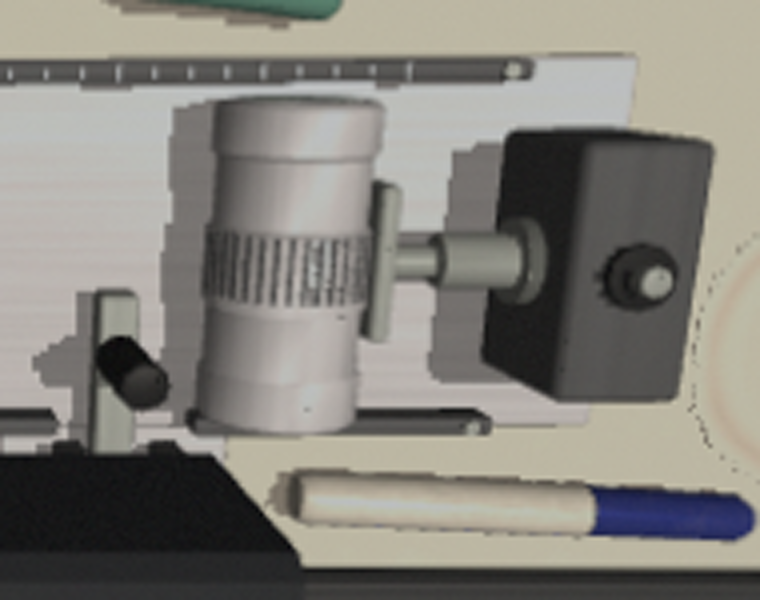

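View pics/s7.png

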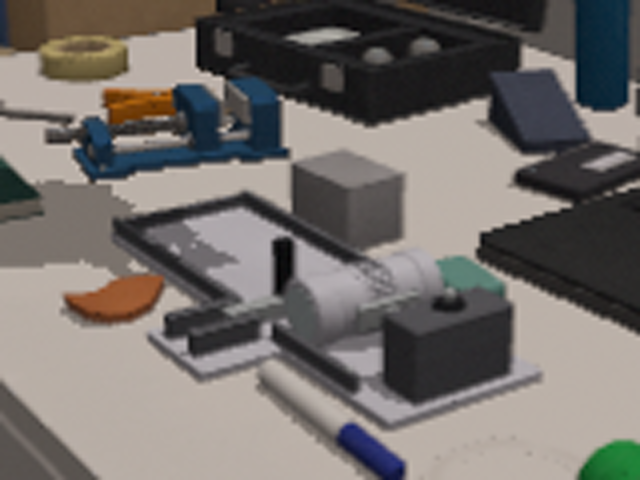

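```bash
python3 - <<'E'
from h import *
c=np.load("w7.npy",allow_pickle=True).item()
B=lambda a:(np.array(a,float)+.5)/4-.5+np.array([360,110])
for n,uv,z in [("nose",(117,292),.023),("pin",(147,388),.059)]: print(n,w2b(p,back(c,B(uv),z))*1000)
E
```

```text
nose [[ 21.06324738 -10.70341145  23.        ]]
pin [[ 22.75691541 -29.43685268  59.        ]]
```

View pics/t7.png

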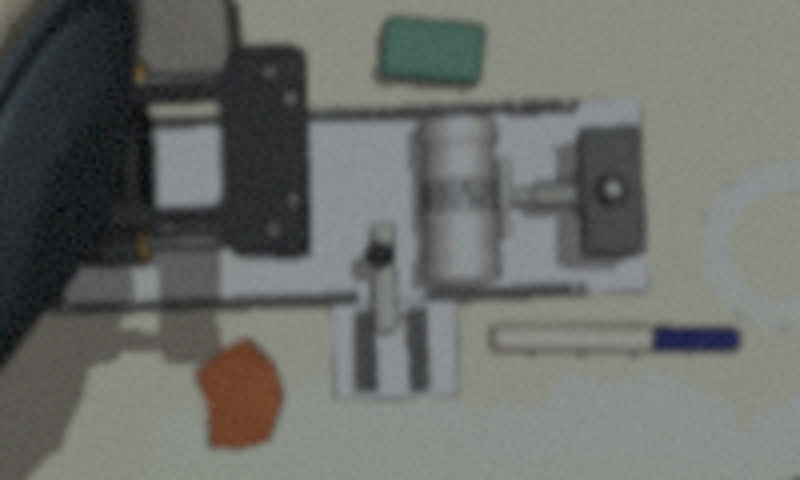

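The nose sits at bed y = -10.7 mm (expected -11) and the pin at -29.4 mm (expected -29), so the bolt is fully across. The tube rests on the plunger at crop (460,200). The putty, marker and sherd haven't moved in the top view, and the scene view shows the foam block in place too.

```bash
python3 - <<'E'
from rig import arm
arm.sign_off(); print(arm.current_t())
E
```

```text
the job is handed in; nothing more can be done
the job is handed in; nothing more can be done
```

I rolled the tube along the bed to the sprung stop, held it there, backed off slowly and slid the keeper bolt fully across behind it. I handed the job in at about 49 s of the 64 s allowed.

- **Push:** I read "about 6 N" as the force at the stop. I pushed the tube at about 8.5 N for 2 s, which by the two-thirds rule puts about 5.7 N on the stop. I then held about 6.4 N for 1.7 s while backing off.
- **Stop limit:** I could not measure the stop force directly. Finger travel after first contact was about 0.95 mm, which would mean up to 7.6 N if all of it were spring compression. That disagrees with 5.7 N, but both are under 9 N. The push readings also have about 0.5 N of noise per sample.
- **Bolt:** It hit its end stop firmly, at 9–11 N with no further movement. The last wrist picture puts its nose at bed y = -10.7 mm (expected -11) and its pin at -29.4 mm (expected -29).
- **Final state:** The tube rests against the plunger, clear of the bolt. The putty, foam block, sherd and marker look unmoved, and the gripper was clear of everything.
- **Contact position:** The finger met the tube at the stop about 7 mm later than I had calculated, probably because the fingers are thinner than I assumed. I felt for contact in 0.35 mm steps, so nothing was over-pushed.

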